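# Extend the telescoping duster and hold it out

## Task

The telescoping duster is clamped in the bench stand and its return spring pulls it shut. Press the release button on top of its tube right down (it stays down), take the ribbed grip at the end of the pole and pull it straight out, past the first stop, until it is fully out at the second stop. Finish while still gripping it and holding it fully extended so that I can wipe the tubes; leave the other things on the table where they are.

Things in the scene. Friction and masses are not known exactly. Their poses are not given: they have to be found in the camera images.
- button_top (a point): centre of the top face of the round release button (22 mm across) that stands up from the pole's outer tube, 140 mm above the table when up; it stands 14 mm proud of its housing and goes 8 mm straight down. The point moves down with the button. Its axes are those of the stand (y along the pole towards the grip, z up).
- catch (a joint): how far the release button is pressed: 0 up (pole locked), 0.008 m right down; the pole comes free at about 0.005 m. It has about 3 N of friction and no spring, so it stays where it is left.
- pull_grip: ribbed round pull grip at the moving end of the pole, horizontal, its axis 100 mm above the table. Origin at its centre, y axis along the pole: +y is the direction to pull. Waist 28 mm in diameter and 42 mm long, between two flanges 40 mm in diameter and 5 mm thick. With the pole shut the centre lies 85 mm along +y from the button's centre line; nothing fixed lies under or beside it. It comes straight out by 140 mm in all and cannot turn.
- inner (a joint): how far the thin inner tube (20 mm diameter) has come out of the middle tube: 0 shut, 0.070 m at its stop. Takes about 3 N to pull; it comes first, and its end is the pole's first stop. A spring draws it back when let go.
- mid (a joint): how far the middle tube (26 mm diameter) has come out of the outer tube: 0 shut, 0.070 m at its stop. Takes about 6 to 7 N to pull, so it follows after the inner tube; its end is the pole's second, hard stop. A spring draws it back when let go.
- stand: fixed bench stand with the clamped pole; origin on the table straight below the button; y along the pole towards the grip, z up. The outer tube (32 mm diameter, axis 100 mm up) runs from y = -190 to +30 mm, the brush head sits behind it to y = -290 mm. The jaws and the button housing reach at most 126 mm up and 60 mm to the sides; things up to 40 mm high lie around its foot.
- plant: bystander: small potted plant, white pot 90 mm across and 75 mm high with foliage to about 160 mm; leave it alone
- bottle: bystander: white-capped bottle, 60 mm across, 170 mm high; leave it alone
- mug: bystander: white mug, 80 mm across, 90 mm high; leave it alone
- keybowl: bystander: wooden bowl, 120 mm across, 45 mm high; leave it alone
- screwdriver: bystander: screwdriver lying on the table (origin at its middle underside); leave it alone
- tape: bystander: ring of tape lying flat, 90 mm across, 20 mm high; leave it alone
- pack: bystander: cardboard pack 70 x 100 x 40 mm; leave it alone
- handbrush: bystander: plain one-piece hand brush lying on the table, no button; leave it alone

How it is judged (in metres and radians):
On the way, in this order (a step that is already met when the one before it is completed fails the run):
1. the release button is pressed down while the pole is still shut (value of joint catch above 0.006 m and value of joint each of inner, mid below 0.02 m), for 0.1 s.
2. the grip is held in the fingers and the inner tube is out to the first stop (value of joint inner above 0.065 m and contact force between the fingers and pull_grip above 2 N), for 0.1 s.
At the end, for the whole second after the job is handed in: the button is down (6 mm or more), both tubes are out to within 5 mm of their 70 mm stops and still, and the fingers hold the pull grip (more than 2 N of contact) (all of step 2 and value of joint mid above 0.065 m and value of joint catch above 0.006 m and velocity of joint mid between -0.01 and 0.01 m/s and velocity of joint inner between -0.01 and 0.01 m/s); the arm keeps its last pose, push and grip.
It fails at once if any of the other loose things (plant, bottle, mug, bowl, screwdriver, tape, pack, hand brush) is moved more than 3 cm (distance of any of plant, bottle, mug, keybowl, screwdriver, tape, pack, handbrush from where it was at the start of the episode above 0.03 m).
It also fails if it takes over 42 s, if anything falls off the work surface, if the arm or the gripper's body presses on something with over 40 N, if the wrist force passes 120 N, or if a joint passes its speed limit or range.

## Robot

A 7-joint arm with a two-finger parallel gripper is mounted at the origin on the work surface. World frame = base frame: x ahead of the robot, y to its left, z up, the work surface at z = 0. Lengths are in mm, angles in rad, forces in N, time in s.
With the tool pointing down it reaches from about 350 to 900 mm from the base axis. Payload 7.2 kg.
Tool frame: the origin (TCP) lies at the very end of the fingers, on their centre line; the grasp point (between the pads) lies 19 mm behind it; z points along the fingers, y is the line along which they close (so a half turn about z gives the same grasp; the last joint's range is limited). The gripper opens to 85 mm and grips with 20 to 120 N. Pads are 22 mm wide; open, the fingers measure 114 mm over their backs; the gripper's body (76 mm by 85 mm) begins 54 mm behind the grasp point. The pads swing forward as they close: fully open they stand 13 mm farther back than shut.
Start: joints at [-1.393, 0.411, -0.013, 1.596, 0.006, 1.134, -0.082], TCP at [152.092, 606.215, 231.297] pointing down, gripper open.
Joint ranges: [-2.95, 2.95], [-0.29, 1.99], [-1.47, 1.44], [0.14, 2.54], [-1.03, 4.17], [0.13, 1.85], [-2.86, 2.86]. Speed limits (rad/s): [2.39, 2.39, 3.01, 3.01, 3.14, 3.14, 3.14].

## Interface

Orientations are given as a rotation vector (axis times angle).
In Python, from rig import observe, get_image, camera_model, hand_in, boxes_of, tip_of gives the robot as it stands.
- The arm moves only by the tool jog_arm, never from a script. Its argument "deltas" is a list of rows, each an object with "claw": the gripper command: -1 is shut, 1 is fully open, values between are in proportion; "translation": the shift along the world's x, y, z in cm, a list of three; "spin": the turn about the world's z in degrees. In form: [{"claw": claw, "translation": [tx, ty, tz], "spin": spin}, ...]. A call has 1 to 12 rows; each row is the pose to reach, as a shift and turn from the pose commanded when the call began; what a row does not reach only later rows make up. A row lasts 1/10 s, in which the tool goes at most 50 mm and 8.59 degrees, less where a joint would pass 70% of its speed; a pose out of reach is approached as far as the arm can. A call with a gripper value outside its range is refused whole. The fingers move at their own pace and stop on an object; "squeeze" is the grip in N (left out, the last holds). Time passes only in rows, so rows that repeat a pose let the fingers close. It gives the time, the measured TCP pose, the force, the opening and the grip force at its end, in the units of the state.
- observe(): the state, without advancing time (a new reading comes with each control period).
- get_image(name): name is "side" or "top"; returns the picture (400x640x3 uint8, blue, green, red); there is no depth.
- camera_model(name): a dict with "mtx" (3x3 intrinsics, pixels), "position" and "orientation" of the camera in the world. Camera axes: x right, y down, z forward; pixel columns grow to the right and rows downward; lengths in mm; the calibration is good to about 2 mm. A picture is of the moment at which its call begins. camera_model takes no time and is no camera call.
- hand_in(): hands the job in; it is judged then, once.
Trained networks look in the newest picture that a camera, given by its name, has taken for a name from the list of things; names that differ only in an ending like _2 or _b are one class to them, and where a whole thing is asked for, a point or a joint stands for the part that bears it (a point fixed in the world has none). Each returns a list of dicts, best first, with "score" (0 to 1); they miss things now and then, are a little off and sometimes report something else, mostly with a low value. They report only what shows in the picture. A call takes as long as a camera call.
- boxes_of(name, camera): "extent" ([centre column, centre row, width, height] in pixels, round what is visible of it).
- tip_of(name, camera): "location" ([row, column] in pixels: a listed point, or the origin of a listed thing).
The state is a dict: "clock": time; "qpos": joint angles; "qvel": joint speeds; "tau": joint torques, N m; "eef_pos": TCP position; "tcp_rot": TCP orientation; "wrist_force": force on the tool from outside, world axes, zero at the start; "moment": the same for the moment, N m; "width": opening from 0.0 (shut) to 1.0 (fully open); "finger_force": force on a finger pad.
Only numpy, scipy, OpenCV 4.12 (cv2) and the standard library are available. Lean on these libraries where they do the work, as an engineer would, in place of code of your own. Each camera call takes 0.05 s, during which the arm holds its last target. There are 200 camera calls.

## Working session

There is one attempt and no reset: what is moved stays moved. The work goes in short steps, Python scripts to look and compute and a tool call to move; the robot and the scene stay as the last step left them, time stands still between calls to the robot, and variables do not carry over. Pictures are saved under pics/ and viewed, at most 10 in all, crops included, and the job is handed in when it is done.

Besides the shell and the picture viewer there is one more tool, called after "Call:" as name(argument=value, ...) on one line, values as JSON. jog_arm: Moves the arm, as the interface text tells. Its arguments: {"type":"object","properties":{"deltas":{"type":"array"},"squeeze":{"type":"number"}},"required":["deltas"]}

```bash
mkdir -p pics
python3 - <<'E'
from rig import *
import cv2
s=observe(); print({k:s[k] for k in('clock','eef_pos','tcp_rot','width','wrist_force')})
for c in('side','top'):
    cv2.imwrite(f'pics/{c}0.png',get_image(c)); print(c,camera_model(c))
    for n in('button_top','pull_grip','stand'): print(n,tip_of(n,c)[:3],boxes_of(n,c)[:2])
E
```

```text
{'clock': 0.0, 'eef_pos': array([151.99198983, 605.7157988 , 230.4236319 ]), 'tcp_rot': array([-3.85064896e-01, -3.11781566e+00,  2.59960625e-03]), 'width': 1.0001588182398569, 'wrist_force': array([-0.224128  , -0.18149184, -0.8382812 ])}
side {'mtx': array([[437.96890338,   0.        , 319.81701064],
       [  0.        , 437.96890338, 192.81058796],
       [  0.        ,   0.        ,   1.        ]]), 'position': array([ 573.76260608, -673.6556063 ,  895.1126386 ]), 'orientation': array([-2.35165688,  0.05078547, -0.01831625])}
button_top [{'location': [244.0, 301.2], 'score': 0.62}] [{'extent': [304.0, 250.7, 10.6, 11.0], 'score': 0.46}]
pull_grip [{'location': [234.5, 290.5], 'score': 0.68}] []
stand [{'location': [283.7, 305.4], 'score': 0.57}] [{'extent': [316.2, 304.9, 67.5, 174.8], 'score': 0.71}, {'extent': [291.6, 230.9, 17.1, 30.3], 'score': 0.39}]
top {'mtx': array([[389.53776395,   0.        , 317.56757384],
       [  0.        , 389.53776395, 196.13175376],
       [  0.        ,   0.        ,   1.        ]]), 'position': array([ 494.22099121,   94.51299745, 1186.65030055]), 'orientation': array([-2.15505197,  2.1953362 , -0.10216333])}
button_top [{'location': [206.3, 381.4], 'score': 0.52}] [{'extent': [380.0, 209.1, 9.7, 13.1], 'score': 0.6}, {'extent': [271.6, 150.7, 32.2, 42.4], 'score': 0.2}]
pull_grip [{'location': [215.4, 347.1], 'score': 0.5}] [{'extent': [348.6, 216.7, 22.9, 21.5], 'score': 0.5}]
stand [] [{'extent': [407.9, 200.5, 136.2, 47.4], 'score': 0.96}]
```

Run:
```python
import cv2
a=cv2.imread('pics/side0.png');b=cv2.imread('pics/top0.png')
cv2.imwrite('pics/top_v.png',b)
cv2.imwrite('pics/side_v.png',a)
cv2.imwrite('pics/crop.png',cv2.vconcat([cv2.resize(b[150:250,300:500],None,fx=4,fy=4,interpolation=2)[:300*1],cv2.resize(a[200:275,220:420],None,fx=4,fy=4,interpolation=2)]))
```

```text
(no output)
```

View pics/top_v.png

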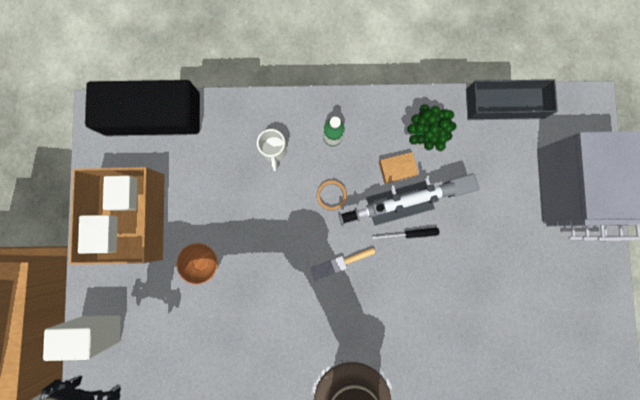

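View pics/side_v.png

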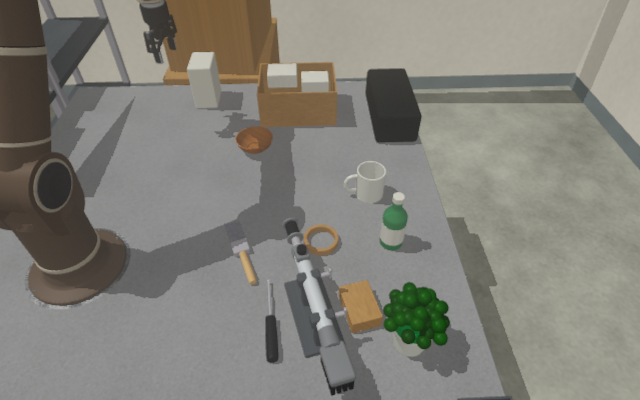

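View pics/crop.png

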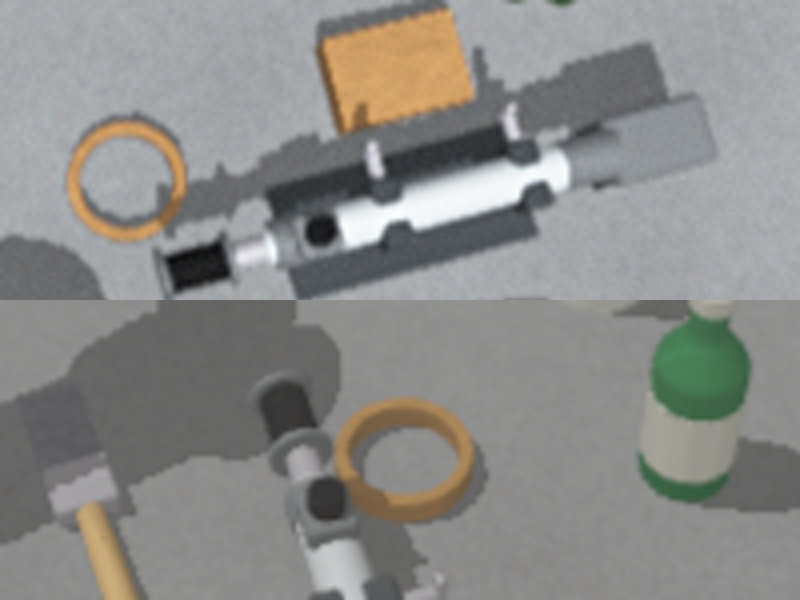

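The top view shows the button at about (380, 207) and the grip at about (349, 217), with the pole pointing left and slightly down in the image. In the side view the button is at about (302, 249) and the grip at about (292, 228). The tape lies close beside the pole, and the hand brush is on the other side.

```bash
cat > h.py <<'E'
from rig import *
import numpy as np, cv2
from scipy.spatial.transform import Rotation as R
def ray(c,u,v):
    m=camera_model(c); d=np.linalg.solve(m['mtx'],[u,v,1.]); return m['position'],R.from_rotvec(m['orientation']).apply(d)
def onz(c,u,v,z):
    p,d=ray(c,u,v); return p+d*(z-p[2])/d[2]
def tri(pa,pb):
    p,d=ray('top',*pa);q,e=ray('side',*pb)
    t=np.linalg.lstsq(np.c_[d,-e],q-p,rcond=None)[0]; a,b=p+d*t[0],q+e*t[1]; return (a+b)/2,np.linalg.norm(a-b)
E
python3 - <<'E'
from h import *
np.set_printoptions(precision=1,suppress=True)
B=[onz('top',380,207.2,140),onz('side',301.75,249.3,140)]
G=[onz('top',349.3,216.8,100),onz('side',292,228.2,100)]
print(B,G,tri((380,207.2),(301.75,249.3)),tri((349.3,216.8),(292,228.2)))
# brush head far end, flanges, tube
print('brush far top',onz('top',300+(660+715)/8,150+127/4,100),'tube',onz('top',300+565/4,150+165/4,100))
for b,g in zip(B,G): d=(g-b)[:2]; print(np.hypot(*d),np.degrees(np.arctan2(d[1],d[0])))
print('tape',onz('top',332,194.5,20),'hb end',onz('top',323,270,20), 'bowl', onz('top',197,263,40))
s=observe();print(R.from_rotvec(s['tcp_rot']).as_matrix())
for n in('button_top','pull_grip'):
  for c in('top','side'):
    print(n,c,[(onz(c,*t['location'][::-1],140 if n[0]=='b' else 100),t['score']) for t in tip_of(n,c)])
E
```

```text
[array([557.6, -75.9, 140. ]), array([558. , -84.9, 140. ])] [array([534.8,   4.1, 100. ]), array([534.7,  10.5, 100. ])] (array([558. , -77.5, 130.5]), np.float64(0.4515205523022233)) (array([534.8,   4.6, 106.8]), np.float64(0.46742031702332043))
brush far top [ 626.9 -343.2  100. ] tube [ 601.7 -255.8  100. ]
83.15607824060174 105.90570090082079
98.23475708955867 103.68322040996182
tape [605.8  47.7  20. ] hb end [382.2  79.2  20. ] bowl [411.  445.6  40. ]
[[-1.   0.2 -0. ]
 [ 0.2  1.   0. ]
 [ 0.   0.  -1. ]]
button_top top [(array([560. , -79.8, 140. ]), 0.52)]
button_top side [(array([556.9, -70.3, 140. ]), 0.62)]
pull_grip top [(array([538.9,  10.1, 100. ]), 0.5)]
pull_grip side [(array([531.2,  -8.8, 100. ]), 0.68)]
```

Call:
jog_arm(deltas=[{"claw":-1,"translation":[2,-3.4,0],"spin":-4},{"claw":-1,"translation":[40.6,-68.3,0],"spin":-61},{"claw":-1,"translation":[40.6,-68.3,0],"spin":-61},{"claw":-1,"translation":[40.6,-68.3,0],"spin":-61},{"claw":-1,"translation":[40.6,-68.3,0],"spin":-61},{"claw":-1,"translation":[40.6,-68.3,0],"spin":-61},{"claw":-1,"translation":[40.6,-68.3,0],"spin":-61},{"claw":-1,"translation":[40.6,-68.3,0],"spin":-61},{"claw":-1,"translation":[40.6,-68.3,0],"spin":-61},{"claw":-1,"translation":[40.6,-68.3,0],"spin":-61},{"claw":-1,"translation":[40.6,-68.3,0],"spin":-61},{"claw":-1,"translation":[40.6,-68.3,0],"spin":-61}], squeeze=30)

```text
clock: 2.1
eef_pos: [454.0, 97.7, 231.8]
tcp_rot: [1.914, 2.491, 0.002]
wrist_force: [1.5, 1.8, 0.2]
width: -0.001
finger_force: 0.0
```

Call:
jog_arm(deltas=[{"claw":-1,"translation":[10.4,-17.5,0],"spin":0},{"claw":-1,"translation":[10.4,-17.5,0],"spin":0},{"claw":-1,"translation":[10.4,-17.5,0],"spin":0},{"claw":-1,"translation":[10.4,-17.5,0],"spin":0},{"claw":-1,"translation":[10.4,-17.5,-4],"spin":0},{"claw":-1,"translation":[10.4,-17.5,-7],"spin":0},{"claw":-1,"translation":[10.4,-17.5,-7],"spin":0},{"claw":-1,"translation":[10.4,-17.5,-7],"spin":0}])

```text
clock: 2.9
eef_pos: [557.2, -75.5, 161.7]
tcp_rot: [-1.914, -2.491, 0.001]
wrist_force: [-0.4, 1.0, 0.9]
width: 0.0
finger_force: 0.0
```

Run:
```python
from h import *
a=get_image('side');b=get_image('top')
s=observe();print(s['eef_pos'],s['wrist_force'])
cv2.imwrite('pics/c2.png',cv2.vconcat([cv2.resize(b[170:245,300:500],None,fx=4,fy=4,interpolation=2),cv2.resize(a[200:275,220:420],None,fx=4,fy=4,interpolation=2)]))
```

```text
[558.26861919 -75.38162704 163.09065613] [ 0.42457051 -0.47255538  0.04566287]
```

View pics/c2.png

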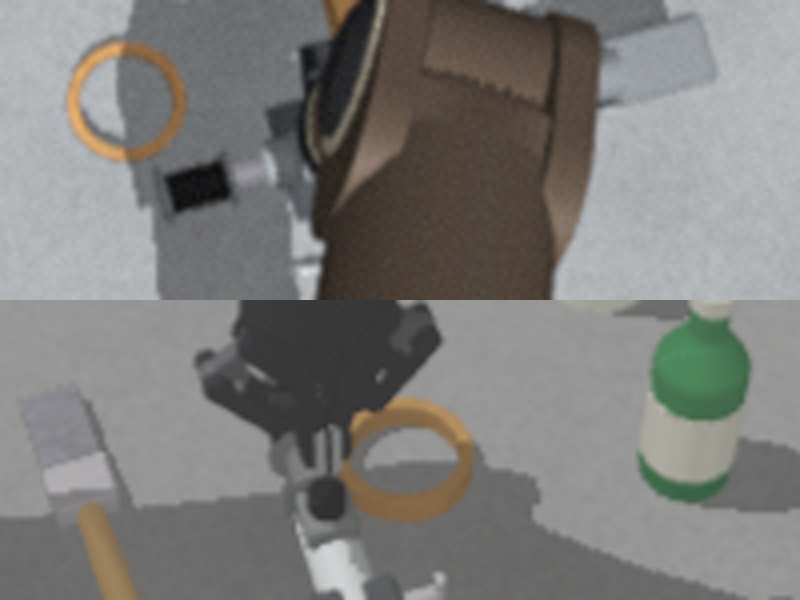

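The side crop shows the closed fingertips right above the button at about (302, 245), centred sideways, so I press down slowly.

Call:
jog_arm(deltas=[{"claw":-1,"translation":[0,-0.2,-1.2],"spin":0},{"claw":-1,"translation":[0,-0.2,-1.8],"spin":0},{"claw":-1,"translation":[0,-0.2,-2.1],"spin":0},{"claw":-1,"translation":[0,-0.2,-2.3],"spin":0},{"claw":-1,"translation":[0,-0.2,-2.5],"spin":0},{"claw":-1,"translation":[0,-0.2,-2.7],"spin":0},{"claw":-1,"translation":[0,-0.2,-2.7],"spin":0}])

```text
clock: 3.7
eef_pos: [557.3, -77.5, 134.1]
tcp_rot: [1.914, 2.491, -0.0]
wrist_force: [0.7, -0.3, 0.3]
width: 0.001
finger_force: 0.0
```

Call:
jog_arm(deltas=[{"claw":-1,"translation":[0,0,-0.1],"spin":0},{"claw":-1,"translation":[0,0,-0.2],"spin":0},{"claw":-1,"translation":[0,0,-0.3],"spin":0},{"claw":-1,"translation":[0,0,-0.3],"spin":0}])

```text
clock: 4.1
eef_pos: [557.6, -77.6, 132.0]
tcp_rot: [1.914, 2.491, 0.001]
wrist_force: [-2.1, 0.9, 7.8]
width: -0.0
finger_force: 4.1
```

Call:
jog_arm(deltas=[{"claw":-1,"translation":[0,0,-0.1],"spin":0},{"claw":-1,"translation":[0,0,-0.2],"spin":0},{"claw":-1,"translation":[0,0,-0.2],"spin":0}])

```text
clock: 4.4
eef_pos: [557.8, -77.6, 131.6]
tcp_rot: [1.914, 2.49, 0.003]
wrist_force: [-7.8, 1.7, 24.3]
width: -0.001
finger_force: 12.1
```

Call:
jog_arm(deltas=[{"claw":-1,"translation":[0,0,2],"spin":0},{"claw":-1,"translation":[0,0,5],"spin":0},{"claw":1,"translation":[-1.1,4,5],"spin":0},{"claw":1,"translation":[-2.2,8.3,5],"spin":0},{"claw":1,"translation":[-2.2,8.3,5],"spin":0},{"claw":1,"translation":[-2.2,8.3,4],"spin":0},{"claw":1,"translation":[-2.2,8.3,4],"spin":0},{"claw":1,"translation":[-2.2,8.3,4],"spin":0}])

```text
clock: 5.2
eef_pos: [535.1, 3.9, 168.8]
tcp_rot: [-1.917, -2.489, 0.002]
wrist_force: [-0.0, 0.2, 0.5]
width: 0.992
finger_force: 0.0
```

Run:
```python
from h import *
a=get_image('side')
s=observe();print(s['eef_pos'],s['wrist_force'],s['width'])
cv2.imwrite('pics/c3.png',cv2.resize(a[150:275,220:420],None,fx=4,fy=4,interpolation=2))
```

```text
[535.28107559   3.98838727 168.9969521 ] [ 0.35536922  0.74343609 -0.18978612] 1.0029626323000849
```

View pics/c3.png

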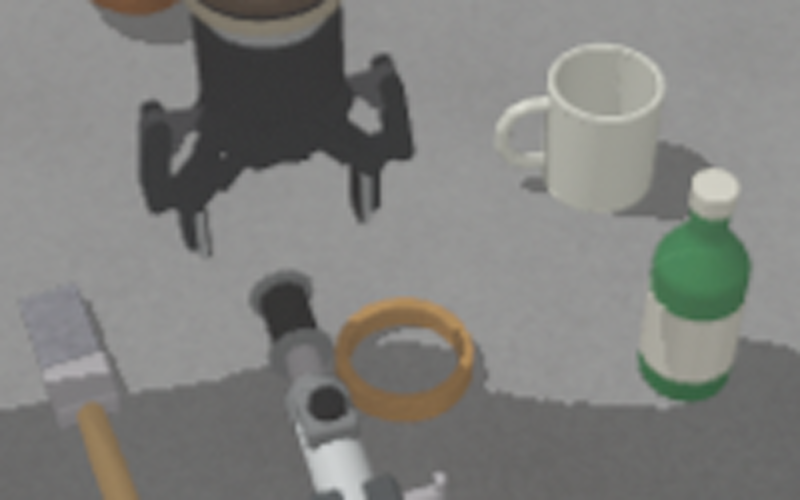

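The open fingers straddle the grip (crop fingers at x≈200 and x≈365, grip at about (285, 310)), and the button now sits low in its housing. Next I descend and close.

Call:
jog_arm(deltas=[{"claw":1,"translation":[0,0.1,-3],"spin":0},{"claw":1,"translation":[0,0.1,-6],"spin":0},{"claw":1,"translation":[0,0.1,-8.9],"spin":0},{"claw":1,"translation":[0,0.1,-8.9],"spin":0},{"claw":-1,"translation":[0,0.1,-8.9],"spin":0},{"claw":-1,"translation":[0,0.1,-8.9],"spin":0},{"claw":-1,"translation":[0,0.1,-8.9],"spin":0},{"claw":-1,"translation":[0,0.1,-8.9],"spin":0},{"claw":-1,"translation":[0,0.1,-8.9],"spin":0},{"claw":-1,"translation":[0,0.1,-8.9],"spin":0},{"claw":-1,"translation":[0,0.1,-8.9],"spin":0}], squeeze=60)

```text
clock: 6.35
eef_pos: [535.8, 6.6, 81.4]
tcp_rot: [1.914, 2.49, 0.002]
wrist_force: [-1.9, 0.2, 7.0]
width: 0.307
finger_force: 58.5
```

Call:
jog_arm(deltas=[{"claw":-1,"translation":[-0.2,0.8,0],"spin":0},{"claw":-1,"translation":[-0.4,1.5,0],"spin":0},{"claw":-1,"translation":[-0.6,2.3,0],"spin":0},{"claw":-1,"translation":[-0.8,3.1,0],"spin":0},{"claw":-1,"translation":[-1.0,3.9,0],"spin":0},{"claw":-1,"translation":[-1.2,4.6,0],"spin":0},{"claw":-1,"translation":[-1.45,5.4,0],"spin":0},{"claw":-1,"translation":[-1.65,6.2,0],"spin":0},{"claw":-1,"translation":[-1.85,7.0,0],"spin":0},{"claw":-1,"translation":[-1.85,7.0,0],"spin":0},{"claw":-1,"translation":[-1.85,7.0,0],"spin":0}])

```text
clock: 7.45
eef_pos: [517.8, 76.4, 81.3]
tcp_rot: [1.913, 2.489, 0.002]
wrist_force: [1.7, -3.9, 6.6]
width: 0.31
finger_force: 58.9
```

Call:
jog_arm(deltas=[{"claw":-1,"translation":[-0.2,0.8,0],"spin":0},{"claw":-1,"translation":[-0.4,1.5,0],"spin":0},{"claw":-1,"translation":[-0.6,2.3,0],"spin":0},{"claw":-1,"translation":[-0.8,3.1,0],"spin":0},{"claw":-1,"translation":[-1.0,3.9,0],"spin":0},{"claw":-1,"translation":[-1.2,4.6,0],"spin":0},{"claw":-1,"translation":[-1.4,5.2,0],"spin":0},{"claw":-1,"translation":[-1.55,5.8,0],"spin":0},{"claw":-1,"translation":[-1.7,6.3,0],"spin":0},{"claw":-1,"translation":[-1.75,6.6,0],"spin":0},{"claw":-1,"translation":[-1.75,6.6,0],"spin":0},{"claw":-1,"translation":[-1.75,6.6,0],"spin":0}])

```text
clock: 8.65
eef_pos: [500.7, 142.2, 81.3]
tcp_rot: [1.913, 2.489, 0.003]
wrist_force: [1.6, -2.8, 5.0]
width: 0.308
finger_force: 58.8
```

Call:
jog_arm(deltas=[{"claw":-1,"translation":[-0.05,0.15,0],"spin":0},{"claw":-1,"translation":[-0.1,0.35,0],"spin":0},{"claw":-1,"translation":[-0.1,0.35,0],"spin":0},{"claw":-1,"translation":[-0.1,0.35,0],"spin":0}])

```text
clock: 9.05
eef_pos: [500.7, 142.4, 81.3]
tcp_rot: [1.914, 2.484, 0.0]
wrist_force: [5.0, -14.0, 4.1]
width: 0.305
finger_force: 58.7
```

Run:
```python
from h import *
a=get_image('side');b=get_image('top')
s=observe();print(s['eef_pos'],s['wrist_force'],s['width'],s['clock'])
cv2.imwrite('pics/c4.png',cv2.vconcat([cv2.resize(b[170:245,280:480],None,fx=4,fy=4,interpolation=2),cv2.resize(a[195:270,220:420],None,fx=4,fy=4,interpolation=2)]))
```

```text
[500.71371196 142.37579709  81.31671279] [  5.12125875 -13.49691683   3.98225126] 0.30995829059960517 9.15
```

View pics/c4.png

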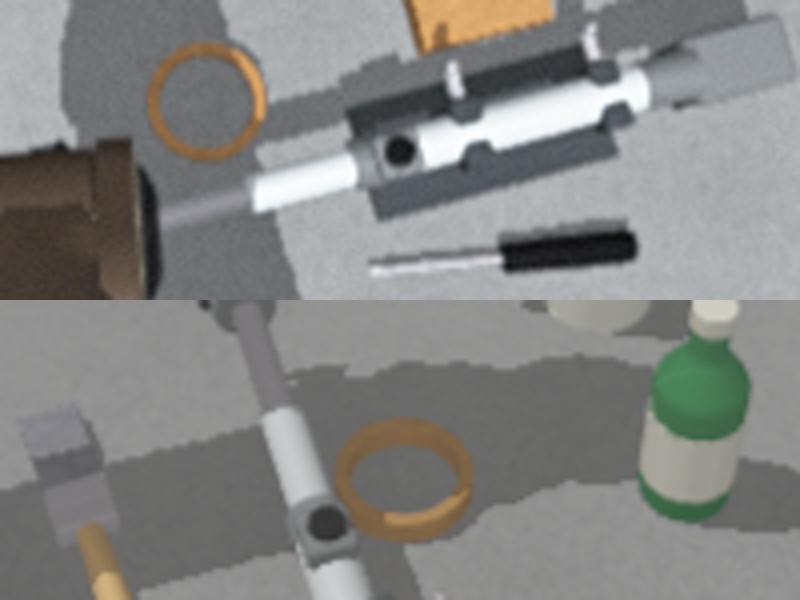

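The picture shows both tubes drawn out: the inner from crop (160, 215) to (250, 195), the middle on to about (360, 170). The button is down. The pull force rose to 14 N with no further travel, so the pole is at its hard stop.

```bash
python3 -c "
from rig import *
print(hand_in())"
```

```text
the job is handed in; nothing more can be done
None
```

I pressed the release button right down and pulled the duster out about 140 mm to its second stop, where the pull force rose to 14 N with no further travel. The arm is still gripping and holding it, I touched none of the other things, and the job is handed in; no verdict came back.

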